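# Set the rinsing glass on its board and slide it to the marbling tray

### The job

Set the thin open rinsing glass upright on the wooden board, gripping it lightly and setting it down gently because it cracks easily. Then slide the board, with the glass standing on it and without lifting the board, until one edge lies flat against the middle of the long side that the dark tray to the robot's left turns towards it, without shoving the tray. Leave the lidded jar, the bottle and the brush pot where they are.

Things in the scene. Friction and masses are not known exactly. Their poses are not given: they have to be found in the camera images.
- glass: thin-walled clear open drinking-glass shape, no lid: straight cylinder 56 mm outside diameter, 70 mm high, wall 4 mm, about 0.12 kg. Stands upright on the table. Origin at the centre of its underside, z axis up along its axis. It cracks if each finger presses it with more than about 35 N, if it is pressed down on the board with more than about 40 N, or if it is dropped from 10 mm or more
- board: loose square wooden board 160 x 160 mm, 16 mm thick, about 0.36 kg, lying flat on the table. Origin at the centre of its underside; x and y axes parallel to its edges, z up
- tray: loose empty dark steel tray, 360 mm long (its x axis) by 260 mm wide (its y axis), upright walls 45 mm high, 5 mm thick, 1.4 kg. Origin at the centre of its underside, z up; its -y side is the long side that faces the board
- tray_side (a point): the middle of the outside of the tray's long side that faces the board, at table height; axes as the tray's (y points from the board into the tray)
- lidded_jar: bystander: squat glass jar with a steel lid, 62 mm diameter, 65 mm high; origin at the centre of its underside
- bottle: bystander: brown glass bottle with a black cap, 60 mm diameter, 150 mm high; origin at the centre of its underside
- brush_pot: bystander: white pot with two brushes standing in it, 64 mm diameter, 60 mm high (brushes to 190 mm); origin at the centre of its underside
There are look-alikes about, which are no part of the job. Of the things that look like the board, the middle-sized one is meant.

How it is judged:
By the outcome, as a careful person would: the job done as asked, in the order asked, and still so for the second after the job is handed in, with the robot touching nothing.
It also fails if it takes over 54 s, if anything falls off the work surface, if the arm or the gripper's body presses on something with over 40 N, if the wrist force passes 120 N, or if a joint passes its speed limit or range.

### The arm

A 6-joint arm with a two-finger parallel gripper is mounted at the origin on the work surface. World frame = base frame: x ahead of the robot, y to its left, z up, the work surface at z = 0. Lengths are in m, angles in rad, forces in N, time in s.
With the tool pointing down it reaches from about 0.325 to 1 m from the base axis. Payload 5.1 kg.
Tool frame: the origin (TCP) lies midway between the tips of the shut fingers; the grasp point (between the pads) lies 19 mm behind it; z points along the fingers, y is the line along which they close (so a half turn about z gives the same grasp; the last joint's range is limited). The gripper opens to 85 mm and grips with 20 to 120 N. Pads are 22 mm wide; open, the fingers measure 114 mm over their backs; the gripper's body (76 mm by 85 mm) begins 54 mm behind the grasp point. The pads swing forward as they close: fully open they stand 13 mm farther back than shut.
Start: joints at [-1.24, 0.124, 1.65, -0, 1.367, -0.083], TCP at [0.261, -0.595, 0.231] pointing down, gripper open.
Joint ranges: [-2.61, 2.61], [-1.02, 2.33], [0.03, 2.71], [-1.35, 4.49], [0.32, 2.68], [-2.91, 2.91]. Speed limits (rad/s): [2.57, 2.57, 3.14, 3.14, 3.14, 3.14].

### API

Orientations are given as [roll, pitch, yaw] about the fixed x, y, z axes, in that order (R = Rz(yaw) Ry(pitch) Rx(roll)).
In Python, from rig import * gives the robot as it stands.
- The arm moves only by the shell command python3 -m handwheel 'ROWS'. ROWS is JSON, one flat list of numbers, 5 for each row, row after row: the closure, from 0 (fully open) to 1 (shut), then the shift along the tool's x, y, z in mm, then the turn about the tool's z in degrees. A call has 1 to 12 rows; each row is the pose to reach, as a shift and turn from the pose commanded when the call began, along the tool's axes at that moment; what a row does not reach only later rows make up. A row lasts 1/8 s, in which the tool goes at most 62.5 mm and 10.7 degrees, less where a joint would pass 70% of its speed; a pose out of reach is approached as far as the arm can. A call with a gripper value outside its range is refused whole. The fingers move at their own pace and stop on an object; the grip force is fixed at half the most. Time passes only in rows, so rows that repeat a pose let the fingers close. It gives the time, the measured TCP pose, the force, the opening and the grip force at its end, in the units of the state.
- state(): the state, without advancing time (a new reading comes with each control period).
- grab_frame(name): name is "scene" or "top" or "wrist"; returns (picture, depth): 384x512x3 uint8, red, green, blue; 384x512 float32, m along the optical axis (not along the pixel's ray), 0 where there is no reading.
- calibration(name): a dict with "mtx" (3x3 intrinsics, pixels), "world_from_camera" (4x4, takes a point from camera to world coordinates). Camera axes: x right, y down, z forward; pixel columns grow to the right and rows downward; lengths in m; the calibration is good to about 2 mm. A picture is of the moment at which its call begins: read the wrist's pose just before it. calibration takes no time and is no camera call; for the wrist camera it gives the pose at the moment of the call.
- sign_off(): hands the job in; it is judged then, once.
Trained networks look in the newest picture that a camera, given by its name, has taken for a name from the list of things; names that differ only in an ending like _2 or _b are one class to them, and where a whole thing is asked for, a point or a joint stands for the part that bears it (a point fixed in the world has none). Each returns a list of dicts, best first, with "conf" (0 to 1); they miss things now and then, are a little off and sometimes report something else, mostly with a low value. They report only what shows in the picture. A call takes as long as a camera call. They do not tell look-alikes from the thing itself.
- spot_in(label, camera): "location" ([x, y, z] in m, in world coordinates, good to about 4 mm: the middle of the surface that is visible of it).
The state is a dict: "t": time; "joints": joint angles; "qvel": joint speeds; "joint_efforts": joint torques, N m; "tcp_pos": TCP position; "orientation": TCP orientation; "ft_force": force on the tool from outside, world axes, zero at the start; "ft_torque": the same for the moment, N m; "grip_width": opening from 0.0 (shut) to 1.0 (fully open); "grip_force": force on a finger pad.
Only numpy, scipy, OpenCV 4.12 (cv2) and the standard library are available. Lean on these libraries where they do the work, as an engineer would, in place of code of your own. Each camera call takes 0.05 s, during which the arm holds its last target. There are 200 camera calls.

## Working session

There is one attempt and no reset: what is moved stays moved. The work goes in short steps, Python scripts to look and compute and a shell command to move; the robot and the scene stay as the last step left them, time stands still between calls to the robot, and variables do not carry over. Pictures are saved under pics/ and viewed, at most 10 in all, crops included, and the job is handed in when it is done.

```bash
mkdir -p pics; cat > h.py <<'E'
from rig import *
import numpy as np, cv2
def look(cam,name=None):
    c=calibration(cam); p,d=grab_frame(cam)
    if name: cv2.imwrite('pics/'+name,p[:,:,::-1])
    return p,d,c
def world(d,c):
    K=np.array(c['mtx']);T=np.array(c['world_from_camera'])
    v,u=np.mgrid[:d.shape[0],:d.shape[1]]
    P=np.stack([(u-K[0,2])/K[0,0]*d,(v-K[1,2])/K[1,1]*d,d],-1)
    return P@T[:3,:3].T+T[:3,3]
def pix(X,c):
    K=np.array(c['mtx']);T=np.linalg.inv(np.array(c['world_from_camera']))
    q=K@(T[:3,:3]@np.array(X)+T[:3,3]);return (q[:2]/q[2]).round().astype(int)
E
python3 - <<'E'
from h import *
ims=[]
for cam in ['scene','top']:
    p,d,c=look(cam); np.savez('/tmp/%s.npz'%cam,p=p,d=d,m=c['mtx'],T=c['world_from_camera'])
    ims.append(cv2.resize(p[:,:,::-1],(800,600)))
    cv2.imwrite('pics/%s0.png'%cam,ims[-1])
    for n in ['glass','board','tray','lidded_jar','bottle','brush_pot']:
        for r in spot_in(n,cam): print(cam,n,np.round(r['location'],3),round(r['conf'],2),pix(r['location'],c))
s=state();print(s['t'],s['tcp_pos'],s['orientation'])
E
```

```text
scene glass [ 0.45  -0.316  0.051] 0.97 [155 160]
scene board [ 0.447 -0.121  0.01 ] 0.64 [214 175]
scene board [0.495 0.109 0.014] 0.57 [282 192]
scene tray [0.571 0.436 0.002] 0.65 [395 227]
scene lidded_jar [ 0.657 -0.233  0.045] 0.95 [153 209]
scene bottle [ 0.571 -0.309  0.084] 0.69 [138 176]
scene bottle [ 0.655 -0.23   0.048] 0.48 [154 208]
scene brush_pot [ 0.791 -0.004  0.063] 0.7 [219 256]
scene brush_pot [ 0.655 -0.233  0.046] 0.58 [154 208]
top glass [ 0.428 -0.326  0.034] 0.75 [354 204]
top board [ 0.429 -0.123  0.012] 0.7 [296 205]
top board [0.481 0.103 0.019] 0.68 [232 191]
top board [ 0.22  -0.34   0.023] 0.64 [360 264]
top tray [0.545 0.427 0.006] 0.77 [143 175]
top lidded_jar [ 0.635 -0.236  0.066] 0.65 [328 145]
top bottle [ 0.537 -0.308  0.094] 0.65 [352 170]
top brush_pot [ 0.775 -0.009  0.065] 0.52 [263 107]
0.7 [ 0.26132575 -0.59517182  0.23138986] [3.14150286e+00 8.18016883e-06 4.13808071e-01]
```

View pics/top0.png

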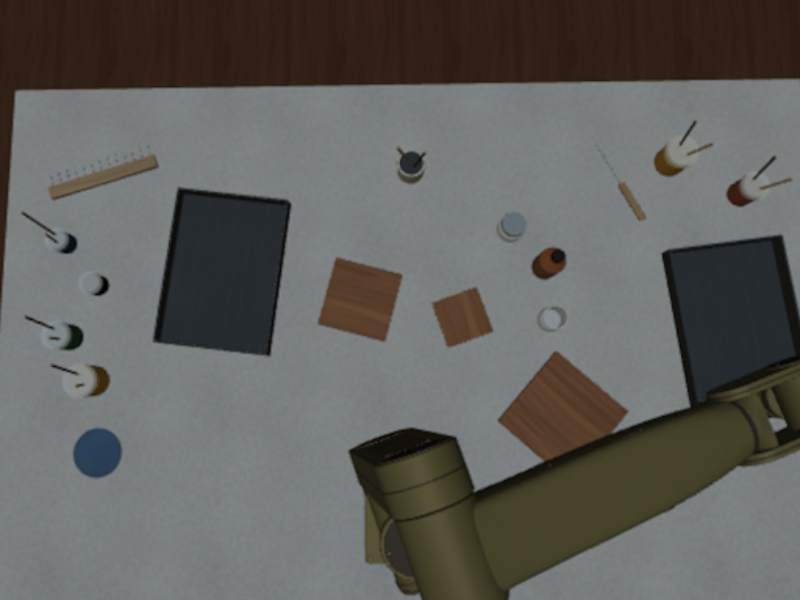

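View pics/scene0.png

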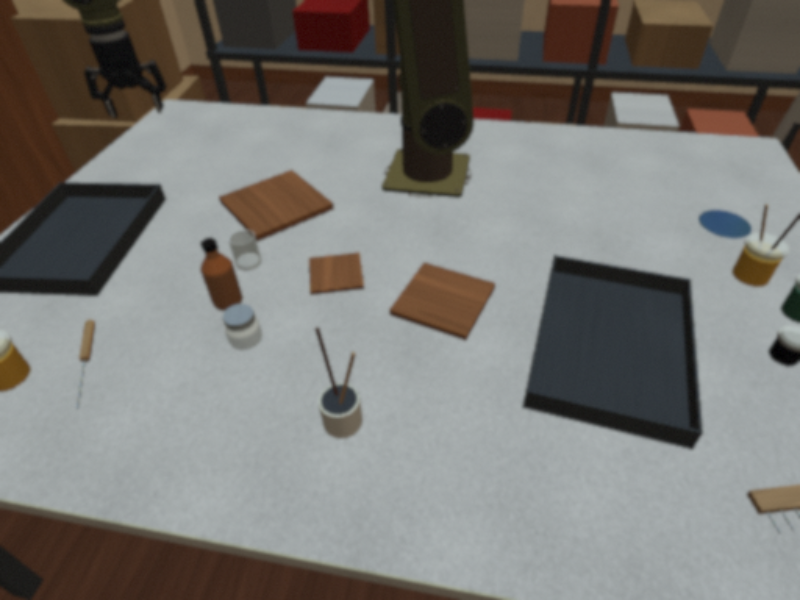

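The top view (800x600 pixels) shows three boards: small (462,317), middle (360,298) and large (563,410). It shows two trays, left (222,270) and right (735,320). The only thing like the clear open glass is at (551,318); the lidded jar (512,226) and the bottle (549,262) could be confused with it. I choose the board at (360,298), the left tray and the glass at (551,318).

```bash
cat > m.py <<'E'
from h import *
def rect(W,mask,zlo,zhi):
    m=mask&(W[...,2]>zlo)&(W[...,2]<zhi)
    n,l,s,_=cv2.connectedComponentsWithStats(m.astype(np.uint8))
    if n<2: return None
    k=1+np.argmax(s[1:,4]); Q=W[l==k]
    (x,y),(a,b),t=cv2.minAreaRect((Q[:,:2]*1000).astype(np.float32))
    return np.round([x,y,a,b,t],1),np.median(Q[:,2]).round(4),s[k,4]
def near(W,x,y,r): return np.hypot(W[...,0]-x,W[...,1]-y)<r
E
python3 - <<'E'
from m import *
ims=[]
for cam in ['scene','top']:
    z=np.load('/tmp/%s.npz'%cam);p,d=z['p'],z['d'];c=dict(mtx=z['m'],world_from_camera=z['T']);W=world(d,c)
    hsv=cv2.cvtColor(p,cv2.COLOR_RGB2HSV)
    wood=(p[...,0].astype(int)-p[...,2]>25)
    for x,y in[(.49,.106),(.44,-.122),(.22,-.34)]: print(cam,'wood',rect(W,wood&near(W,x,y,.15),-.02,.04))
    dark=p.max(2)<75
    print(cam,'tray all',rect(W,dark&near(W,.56,.43,.28),-.02,.08))
    print(cam,'tray rim',rect(W,near(W,.56,.43,.27),.035,.055))
    t=near(W,.5,0,.05);print('table z',np.median(W[t][:,2]), 'cam',z['T'][:3,3])
    m=near(W,.44,-.32,.06)&(W[...,2]>.02); Q=W[m];print('glass',len(Q),Q.min(0),Q.max(0),np.median(Q,0))
    u,v=pix([.44,-.32,.03],c); ims.append(cv2.resize(p[v-50:v+50,u-60:u+60,::-1],(400,333),interpolation=cv2.INTER_CUBIC))
    u,v=pix([.49,.106,.01],c); ims.append(cv2.resize(p[v-50:v+50,u-60:u+60,::-1],(400,333),interpolation=cv2.INTER_CUBIC))
cv2.imwrite('pics/crop.png',cv2.resize(np.vstack([np.hstack(ims[:2]),np.hstack(ims[2:])]),(720,600)))
E
```

```text
scene wood (array([483.6, 111.1, 159.6, 162.4,  74.9]), np.float64(0.015), np.int32(1911))
scene wood (array([ 433. , -124. ,  127.3,  108.9,   18. ]), np.float64(0.0101), np.int32(747))
scene wood (array([ 216.4, -340.5,  210. ,  206.4,   47.6]), np.float64(0.0195), np.int32(1721))
scene tray all (array([549.5, 424.9, 255.2, 364.1,  82.6]), np.float64(0.0048), np.int32(10261))
scene tray rim (array([548.4, 425.1, 260.1, 366.4,  82.7]), np.float64(0.0429), np.int32(1199))
table z -0.0004181572484893703 cam [1.2610801  0.2011431  0.74519107]
glass 341 [ 0.40271578 -0.35062154  0.0201342 ] [ 0.4608368  -0.29334353  0.07222655] [ 0.44329532 -0.31785657  0.05191991]
top wood (array([481.4, 111.6, 159.8, 157.7,  74.4]), np.float64(0.0159), np.int32(1891))
top wood (array([ 437.9, -122.5,  108.9,  109.4,   19.4]), np.float64(0.0109), np.int32(905))
top wood (array([ 211.7, -340.7,  204.9,  204.2,   48.5]), np.float64(0.0202), np.int32(3091))
top tray all (array([548.7, 432.3, 280. , 359.2,  82.6]), np.float64(0.0062), np.int32(7382))
top tray rim (array([546.7, 424.2, 263.7, 361.1,  82.6]), np.float64(0.044), np.int32(655))
table z 0.0017357750558081309 cam [0.28451153 0.03609389 1.58480559]
glass 151 [ 0.40030925 -0.3498238   0.02017789] [ 0.45555181 -0.29508587  0.07732417] [ 0.42767435 -0.32231445  0.05876387]
```

View pics/crop.png

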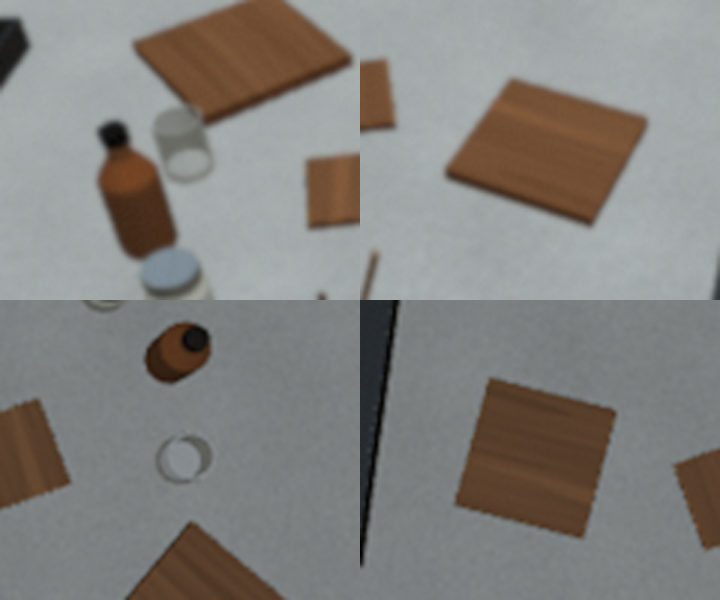

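The crops confirm it: clear, lidless glass at (183,145) in the scene crop, and middle-sized board at (547,150), measured 160 mm square. The board's centre is (0.482, 0.111), with edges at -15.3°. The tray is at (0.5475, 0.4245) with its long axis at -7.4°. The glass is at about (0.430, -0.322). I'll move above the glass.

```bash
python3 -m handwheel '[0,44,-30,0,0, 0,88,-60,0,0, 0,132,-91,0,0, 0,176,-121,0,0, 0,220,-151,0,0, 0,264,-182,0,0, 0,264,-182,0,0, 0,264,-182,0,0, 0,264,-182,0,0]'
python3 - <<'E'
from m import *
p,d,c=look('wrist');s=state()
print(s['tcp_pos'],s['orientation'],s['ft_force'],s['joints'])
T=np.array(c['world_from_camera']);print('cam',T.round(3))
W=world(d,c)
m=near(W,.43,-.322,.06)&(W[...,2]>.055)&(W[...,2]<.085);Q=W[m];print(len(Q),Q.min(0),Q.max(0))
if len(Q)>20: print(cv2.minEnclosingCircle((Q[:,:2]*1000).astype(np.float32)), np.median(Q[:,2]))
for r in spot_in('glass','wrist'): print(r)
im=p[:,:,::-1].copy()
for a in np.linspace(0,6.28,40):
    for z,col in((.07,(0,0,255)),(0,(0,255,0))):
        cv2.circle(im,tuple(int(k) for k in pix([.43+.028*np.cos(a),-.322+.028*np.sin(a),z],c)),1,col,-1)
cv2.imwrite('pics/w1.png',im)
E
```

```text
t: 1.82
tcp_pos: [0.4293, -0.3234, 0.2313]
orientation: [3.141, 0.0, 0.412]
ft_force: [0.1, 0.4, -0.1]
grip_width: 1.0
grip_force: 0.0
[ 0.42926831 -0.32346936  0.23131205] [3.14152980e+00 1.91290056e-04 4.11886356e-01] [0.58923217 0.0526934  0.66237317] [-7.45544799e-01 -1.26607861e-01  1.90045706e+00 -2.04629301e-04
  1.36776274e+00  4.13406429e-01]
cam [[ 0.4   -0.88  -0.255  0.494]
 [-0.916 -0.384 -0.112 -0.295]
 [ 0.     0.279 -0.96   0.373]
 [ 0.     0.     0.     1.   ]]
807 [ 0.4014803  -0.3514644   0.05502268] [ 0.45672778 -0.29595899  0.07127172]
((428.96527099609375, -323.5108642578125), 27.973533630371094) 0.06882019983364934
{'location': [0.4179, -0.3222, 0.0327], 'conf': 0.92}
```

View pics/w1.png

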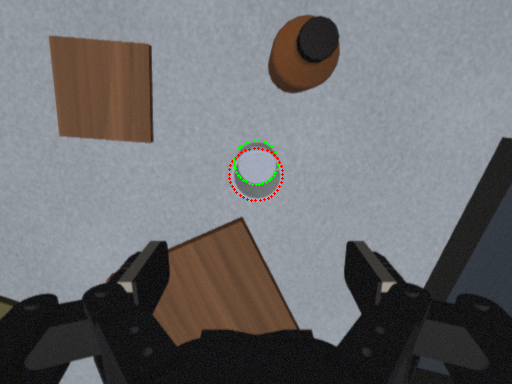

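The overlay fits the glass at (256,170), centred under the TCP with its rim at 69-70 mm; the bottle at (305,52) is clear. Descending.

```bash
python3 -m handwheel '[0,0,0,50,0, 0,0,0,100,0, 0,0,0,140,0, 0,0,0,175,0, 0,0,0,200,0, 0,0,0,208,0, 0.2,0,0,208,0, 0.2,0,0,208,0, 0.27,0,0,208,0, 0.27,0,0,208,0, 0.27,0,0,208,0]'
python3 -c "
from h import *
look('wrist');s=state();print(s['joints'],s['grip_width'],s['ft_force'])"
```

```text
t: 3.3
tcp_pos: [0.4301, -0.3224, 0.0237]
orientation: [3.141, -0.0, 0.414]
ft_force: [1.6, -0.4, 0.3]
grip_width: 0.729
grip_force: 0.0
[-7.43241668e-01  1.04159723e-01  2.05200972e+00 -3.06640866e-06
  9.85034801e-01  4.13658149e-01] 0.7293529978105666 [-0.16804445  0.10068421 -0.55358714]
```

```bash
python3 -m handwheel '[0.32,0,0,0,0, 0.32,0,0,0,0]'; python3 -m handwheel '[0.34,0,0,0,0, 0.34,0,0,0,0]'
```

```text
t: 3.6
tcp_pos: [0.43, -0.3225, 0.0235]
orientation: [3.141, -0.0, 0.414]
ft_force: [0.4, -0.5, -0.4]
grip_width: 0.674
grip_force: 0.2
t: 3.85
tcp_pos: [0.43, -0.3226, 0.0235]
orientation: [3.141, -0.0, 0.414]
ft_force: [0.7, -0.5, 1.7]
grip_width: 0.661
grip_force: 4.3
```

```bash
python3 -m handwheel '[0.35,0,0,0,0, 0.35,0,0,0,0]'
```

```text
t: 4.1
tcp_pos: [0.4301, -0.3226, 0.0237]
orientation: [3.141, -0.0, 0.414]
ft_force: [-0.3, -0.3, 2.8]
grip_width: 0.655
grip_force: 22.6
```

```bash
python3 -m handwheel '[0.346,0,0,0,0, 0.346,0,0,-5,0, 0.346,0,0,-15,0, 0.346,0,0,-30,0, 0.346,0,0,-50,0, 0.346,0,0,-75,0, 0.346,0,0,-100,0, 0.346,0,0,-120,0, 0.346,0,0,-130,0, 0.346,0,0,-130,0]'
python3 - <<'E'
from h import *
p,d,c=look('wrist','w2.png');s=state();t=s['tcp_pos'];y=s['orientation'][2]
print(t,y,s['grip_force'],s['ft_force'],s['joints'])
for g in [(.482,.111)]:
    n=np.radians(74.7);g=np.array(g)+.008*np.array([np.cos(n),np.sin(n)])
    D=g-t[:2];print(g,'tool dx dy mm',1000*(D[0]*np.cos(y)+D[1]*np.sin(y)),1000*(D[0]*np.sin(y)-D[1]*np.cos(y)),'turn (rot about down z: neg)',np.degrees(n-y))
E
```

```text
t: 5.35
tcp_pos: [0.4301, -0.3226, 0.1541]
orientation: [3.14, -0.001, 0.414]
ft_force: [0.6, 0.1, -1.7]
grip_width: 0.66
grip_force: 22.0
[ 0.42966804 -0.32219361  0.15299624] 0.41376031837532756 21.992892986163497 [-0.32694287  0.32739991 -1.10269434] [-7.43386284e-01 -6.32183943e-02  1.97714943e+00 -2.20741765e-07
  1.22818403e+00  4.13649849e-01]
[0.48411098 0.11871646] tool dx dy mm 227.1189751054814 -381.8150005092816 turn (rot about down z: neg) 50.9932800271045
```

View pics/w2.png

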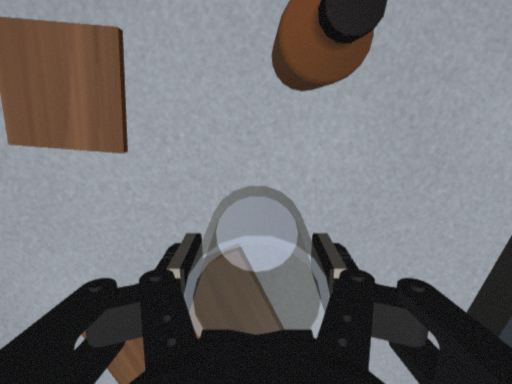

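The glass is held between the pads, at about (257,265). Carrying it over the board and turning the tool towards the tray.

```bash
python3 -m handwheel '[0.346,7,-11,0,-1.5, 0.346,23,-38,0,-5, 0.346,45,-76,0,-10, 0.346,70,-118,0,-16, 0.346,98,-164,0,-22, 0.346,125,-210,0,-28, 0.346,152,-256,0,-34, 0.346,177,-298,0,-40, 0.346,200,-336,0,-45, 0.346,216,-363,0,-48.5, 0.346,227,-382,0,-51, 0.346,227,-382,0,-51]'
python3 -m handwheel '[0.346,0,0,0,0, 0.346,0,0,0,0]'
python3 - <<'E'
from m import *
p,d,c=look('wrist','w3.png');s=state();print(s['tcp_pos'],s['orientation'],s['grip_force'],s['ft_force'])
W=world(d,c);wood=(p[...,0].astype(int)-p[...,2]>25)
m=wood&near(W,.482,.111,.15)&(W[...,2]>.005)&(W[...,2]<.03)
print('board z',np.median(W[m][:,2]))
p,d,c=look('top');W=world(d,c);g=W[near(W,.484,.119,.05)&(W[...,2]>.1)];print(len(g))
t=near(W,.4,-.05,.03);print('table',np.median(W[t][:,2]))
E
```

```text
t: 6.9
tcp_pos: [0.483, 0.1202, 0.1522]
orientation: [-3.14, 0.001, 1.307]
ft_force: [0.3, -0.8, -1.0]
grip_width: 0.654
grip_force: 22.0
t: 7.15
tcp_pos: [0.4838, 0.118, 0.153]
orientation: [-3.141, 0.0, 1.303]
ft_force: [0.3, -0.1, -1.2]
grip_width: 0.658
grip_force: 22.0
[0.48393601 0.11799047 0.15313739] [-3.14130189e+00  1.93476235e-04  1.30267535e+00] 21.983909653499722 [ 0.14927634 -0.35439797 -1.11005051]
board z 0.015350295983207918
1171
table 9.292711591113445e-06
```

View pics/w3.png

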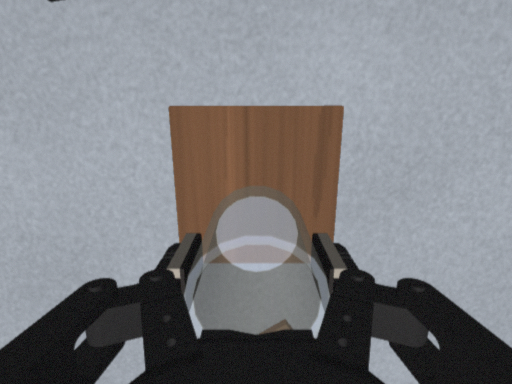

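The board's edges (columns 170-343, far edge at row 106) are square to the tool, and the glass at (257,235) sits over it. Lowering.

```bash
python3 -m handwheel '[0.346,0,0,10,0, 0.346,0,0,30,0, 0.346,0,0,55,0, 0.346,0,0,78,0, 0.346,0,0,94,0, 0.346,0,0,103,0, 0.346,0,0,108,0, 0.346,0,0,110,0, 0.346,0,0,110,0, 0.346,0,0,110,0]'; python3 -m handwheel '[0.346,0,0,1,0, 0.346,0,0,2,0, 0.346,0,0,2,0]'
```

```text
t: 8.5
tcp_pos: [0.4846, 0.1188, 0.0439]
orientation: [3.141, -0.0, 1.304]
ft_force: [0.6, -0.5, -0.7]
grip_width: 0.658
grip_force: 22.0
t: 8.88
tcp_pos: [0.484, 0.1187, 0.0412]
orientation: [-3.141, 0.0, 1.304]
ft_force: [0.1, 0.3, -1.2]
grip_width: 0.657
grip_force: 22.0
```

```bash
python3 -m handwheel '[0.346,0,0,0.7,0, 0.346,0,0,0.7,0]';python3 -m handwheel '[0.346,0,0,0.5,0, 0.346,0,0,0.5,0]'
```

```text
t: 9.12
tcp_pos: [0.4841, 0.1187, 0.0405]
orientation: [-3.141, 0.0, 1.304]
ft_force: [-0.3, -0.4, -0.8]
grip_width: 0.652
grip_force: 22.0
t: 9.38
tcp_pos: [0.4841, 0.1187, 0.0401]
orientation: [-3.141, 0.0, 1.304]
ft_force: [-0.1, -0.4, -1.0]
grip_width: 0.658
grip_force: 22.0
```

```bash
python3 -m handwheel '[0.346,0,0,0.5,0, 0.346,0,0,0.5,0]';python3 -m handwheel '[0.346,0,0,0.5,0, 0.346,0,0,0.5,0]'
```

```text
t: 9.62
tcp_pos: [0.4842, 0.1187, 0.0397]
orientation: [3.141, -0.0, 1.304]
ft_force: [-0.4, 0.4, 0.7]
grip_width: 0.654
grip_force: 22.0
t: 9.88
tcp_pos: [0.4842, 0.1187, 0.0397]
orientation: [-3.141, 0.0, 1.304]
ft_force: [-3.0, -0.1, 5.5]
grip_width: 0.656
grip_force: 22.3
```

Contact. Opening slowly.

```bash
python3 -m handwheel '[0.335,0,0,-0.3,0, 0.32,0,0,-0.3,0, 0.28,0,0,-0.3,0, 0.2,0,0,-0.3,0, 0.05,0,0,-0.3,0, 0,0,0,-0.3,0, 0,0,0,-0.3,0]'; python3 -m handwheel '[0,0,0,-5,0, 0,0,0,-20,0, 0,0,0,-45,0, 0,0,0,-80,0, 0,0,0,-115,0, 0,0,0,-140,0, 0,0,0,-150,0, 0,-30,0,-150,0, 0,-70,0,-150,0, 0,-110,0,-150,0, 0,-120,0,-150,0, 0,-120,0,-150,0]'
python3 - <<'E'
from m import *
def meas(cam,name=None):
    p,d,c=look(cam,name);W=world(d,c);wood=(p[...,0].astype(int)-p[...,2]>25)
    print(cam,'board',rect(W,wood&near(W,.482,.111,.14),.006,.03))
    g=W[near(W,.484,.119,.05)&(W[...,2]>.07)&(W[...,2]<.1)]
    if len(g)>5:print('glass',cv2.minEnclosingCircle((g[:,:2]*1000).astype(np.float32)),np.median(g[:,2]))
    print('tray',rect(W,near(W,.56,.43,.27),.035,.055))
meas('wrist','w4.png');s=state();print(s['tcp_pos'],s['orientation'][2],s['ft_force'])
meas('top');meas('scene')
E
```

```text
t: 10.75
tcp_pos: [0.4841, 0.1187, 0.0394]
orientation: [3.142, -0.0, 1.304]
ft_force: [0.4, 0.8, 0.5]
grip_width: 1.003
grip_force: 0.0
t: 12.25
tcp_pos: [0.4523, 0.0028, 0.1892]
orientation: [-3.141, -0.0, 1.303]
ft_force: [0.3, -0.1, 0.1]
grip_width: 1.001
grip_force: 0.0
wrist board (array([477.2,  98.6, 134.2, 159.5,  74.7]), np.float64(0.0153), np.int32(18204))
glass ((483.6263732910156, 117.61993408203125), 27.954010009765625) 0.08459278330929199
tray None
[0.45248714 0.00331896 0.1892717 ] 1.3036447273133605 [-0.25906124  0.73443426 -0.06763018]
top board (array([485.5, 126.7, 124.4, 158.3,  74.9]), np.float64(0.0161), np.int32(1104))
glass ((482.6257019042969, 117.33767700195312), 28.1553955078125) 0.08452906937673299
tray (array([546.9, 424.7, 264.1, 361.2,  82.7]), np.float64(0.0445), np.int32(664))
scene board (array([484.1, 111.1, 158.9, 165.2,  74.9]), np.float64(0.0151), np.int32(1529))
glass ((485.8875427246094, 119.65029907226562), 29.35235595703125) 0.07996826440737781
tray (array([549.5, 425. , 260.6, 364.5,  82.7]), np.float64(0.0428), np.int32(1185))
```

View pics/w4.png

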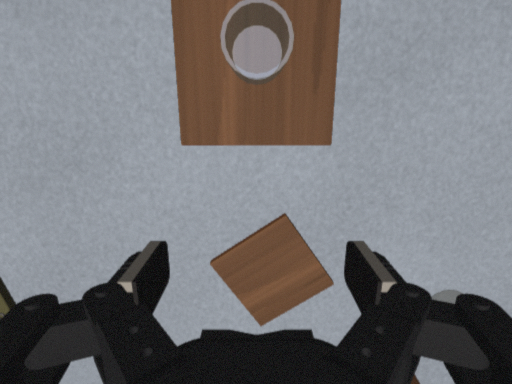

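The glass stands upright on the board, with its rim at (257,38) in the picture. The board's near edge (row 145, columns 181-331) is parallel to the fingers, about 31 mm ahead of the TCP. Lowering the open fingers behind that edge.

```bash
python3 -m handwheel '[0,0,0,30,0, 0,0,0,70,0, 0,0,0,110,0, 0,0,0,145,0, 0,0,0,170,0, 0,0,0,183,0, 0,0,0,188,0, 0,0,0,188,0]';python3 -m handwheel '[0,0,0,3,0, 0,0,0,6,0, 0,0,0,6,0]'
python3 - <<'E'
from m import *
p,d,c=look('wrist','w5.png');W=world(d,c)
s=state();print(s['tcp_pos'],s['orientation'],s['ft_force'])
y=s['orientation'][2];n=np.array([np.cos(y),np.sin(y)]);e=np.array([n[1],-n[0]])
V=W-s['tcp_pos'];a=V[...,:2]@n;b=V[...,:2]@e
for lo,hi in((-70,-20),(20,70)):
  m=(b*1000>lo)&(b*1000<hi)&(np.abs(a)<.04)&(W[...,2]<.08)&(p.max(2)<60)
  if m.sum(): print(lo,'finger',m.sum(),'a max',np.percentile(a[m],99)*1000,'zmin',W[...,2][m].min(),'b',np.percentile(b[m],[1,99])*1000)
wood=(p[...,0].astype(int)-p[...,2]>25)&(W[...,2]>.008)&(W[...,2]<.025)&(a>.0)
print('board edge a',np.percentile(a[wood],1)*1000)
E
```

```text
t: 13.4
tcp_pos: [0.453, 0.0031, 0.0019]
orientation: [3.141, -0.0, 1.304]
ft_force: [-0.4, -0.5, 0.2]
grip_width: 1.003
grip_force: 0.0
t: 13.78
tcp_pos: [0.4524, 0.0029, -0.0046]
orientation: [-3.142, -0.0, 1.304]
ft_force: [0.6, 0.4, -0.1]
grip_width: 0.997
grip_force: 0.0
[ 0.45246098  0.00288971 -0.00450782] [ 3.14151117e+00 -2.45058845e-05  1.30379796e+00] [-0.18747084 -0.44971858 -0.26796194]
-70 finger 11988 a max 17.635843300108647 zmin 0.008606772054176343 b [-69.25860249 -23.70528993]
20 finger 12032 a max 17.615067071629362 zmin 0.008487858630152362 b [23.30027415 69.22756939]
board edge a 32.59826887522388
```

View pics/w5.png

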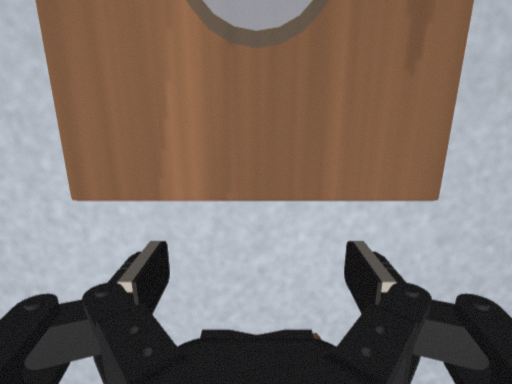

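Both fingertips, around (160,245) and (355,245), sit symmetrically behind the board edge at row 200 (columns 71-439). They are 8.5 mm above the table, so I'll go 3 mm lower and push slowly, turning the board to the tray's angle on the way.

```bash
python3 -m handwheel '[0,5,0,3,0, 0,12,0,3,0, 0,17,0,3,0, 0,21,0,3,0, 0,25,1,3,-0.4, 0,30,2,3,-0.7, 0,36,3.3,3,-1.2, 0,42,4.6,3,-1.6, 0,48,5.8,3,-2.1, 0,54,7,3,-2.5, 0,60,8.3,3,-3, 0,66,9.5,3,-3.4]'
cat > mm.py <<'E'
from m import *
def meas(cam):
    p,d,c=look(cam);W=world(d,c);wood=(p[...,0].astype(int)-p[...,2]>25)
    print(cam,'board',rect(W,wood&near(W,.5,.17,.17),.006,.03))
    g=W[near(W,.505,.17,.08)&(W[...,2]>.078)&(W[...,2]<.09)]
    if len(g)>5:print('glass',cv2.minEnclosingCircle((g[:,:2]*1000).astype(np.float32))[0])
    print('tray',rect(W,near(W,.56,.43,.27),.035,.055))
if __name__=='__main__':
    meas('wrist');s=state();print(s['tcp_pos'],s['orientation'],s['ft_force']);meas('scene');meas('top')
E
python3 mm.py
```

```text
t: 15.32
tcp_pos: [0.4792, 0.0644, -0.0076]
orientation: [-3.142, 0.0, 1.364]
ft_force: [-1.4, -3.8, 2.3]
grip_width: 1.0
grip_force: 2.3
wrist board (array([489.9, 122.3,  96.1, 160.5,  78.1]), np.float64(0.0153), np.int32(75977))
glass (496.6338806152344, 146.79156494140625)
tray None
[ 0.47952605  0.06507526 -0.0075242 ] [ 3.14129311e+00 -8.63172508e-04  1.36398878e+00] [-0.87693264 -1.66899292 -0.20680343]
scene board (array([499.6, 153.1, 163.7, 162.9,  77.5]), np.float64(0.0152), np.int32(1632))
glass (502.8491516113281, 163.5665740966797)
tray (array([549.4, 425.1, 260.5, 364.8,  82.7]), np.float64(0.0429), np.int32(1192))
top board (array([501.3, 173. , 121.4, 158.5,  77.2]), np.float64(0.0163), np.int32(877))
glass (498.12530517578125, 162.1023406982422)
tray (array([546.5, 424.8, 263.8, 360.8,  82.7]), np.float64(0.044), np.int32(656))
```

```bash
python3 -m handwheel '[0,4,1.2,0,-0.3, 0,9,2.6,0,-0.7, 0,15,4.2,0,-1.1, 0,21,6,0,-1.6, 0,27,7.7,0,-2.1, 0,33,9.4,0,-2.5, 0,39,11,0,-3, 0,45,12.8,0,-3.4, 0,50,14.3,0,-3.8, 0,55,15.7,0,-4.2, 0,59,16.8,0,-4.5, 0,59,16.8,0,-4.5]'
cat >> mm.py <<'E'
    # gap profile: tray near wall vs board far edge, in tray frame
    n=np.array([np.cos(np.radians(82.65)),np.sin(np.radians(82.65))]);e=np.array([n[1],-n[0]])
    for cam in('scene','top'):
        p,d,c=look(cam,cam+'9.png');W=world(d,c);a=W[...,:2]@n;b=W[...,:2]@e
        wood=(p[...,0].astype(int)-p[...,2]>25)&near(W,.51,.2,.14)&(W[...,2]>.006)&(W[...,2]<.03)
        dark=(p.max(2)<75)&near(W,.53,.3,.17)&(a>.33)&(W[...,2]>.036)&(W[...,2]<.06)
        for lo in(.46,.49,.52):
            s_=(b>lo-.02)&(b<lo+.02)
            print(cam,lo-.02,'board far',np.percentile(a[wood&s_],98).round(4) if (wood&s_).any() else 0,'tray near',np.percentile(a[dark&s_],5).round(4) if (dark&s_).any() else 0)
        print('tray b ctr', .548*e[0]+.425*e[1])
E
python3 mm.py
```

```text
t: 16.98
tcp_pos: [0.5079, 0.119, -0.0076]
orientation: [3.141, -0.001, 1.442]
ft_force: [-0.3, -0.3, -0.4]
grip_width: 1.0
grip_force: 0.1
wrist board (array([514.4, 177.8,  95.6, 160.6,  82.6]), np.float64(0.0153), np.int32(76261))
glass (510.46002197265625, 144.23204040527344)
tray (array([540.9, 207. ,  18.1,   2.1,  62.4]), np.float64(0.0452), np.int32(678))
[ 0.50798862  0.11896172 -0.00746597] [ 3.14085628e+00 -1.23773569e-03  1.44145571e+00] [ 0.36935065  0.05488582 -0.24771755]
scene board (array([520.9, 209. , 160.5, 163.2,  82.6]), np.float64(0.0151), np.int32(1751))
glass (525.69482421875, 173.0658721923828)
tray (array([549.6, 424.9, 260.4, 363.9,  82.6]), np.float64(0.0429), np.int32(1200))
top board (array([522.5, 240.1,  96.4, 157.8,  82.9]), np.float64(0.0163), np.int32(784))
glass (519.0039672851562, 217.83578491210938)
tray (array([546.7, 424. , 263.2, 361.1,  82.7]), np.float64(0.044), np.int32(658))
scene 0.44 board far 0.3522 tray near 0.3664
scene 0.47 board far 0.3519 tray near 0.366
scene 0.5 board far 0.351 tray near 0.3659
tray b ctr 0.4891268684078099
top 0.44 board far 0.3511 tray near 0.3598
top 0.47 board far 0.3522 tray near 0.3598
top 0.5 board far 0.3523 tray near 0.3601
tray b ctr 0.4891268684078099
```

```bash
python3 -m handwheel '[0,2,0,0,0, 0,4,0,0,0, 0,4,0,0,0]';python3 -m handwheel '[0,1,0,0,0, 0,1,0,0,0]';python3 -m handwheel '[0,1,0,0,0, 0,1,0,0,0]';python3 mm.py | grep -v glass
```

```text
t: 17.6
tcp_pos: [0.5083, 0.1221, -0.0074]
orientation: [3.141, 0.0, 1.442]
ft_force: [0.0, -3.0, 2.7]
grip_width: 1.0
grip_force: 2.1
t: 17.85
tcp_pos: [0.5085, 0.1233, -0.0074]
orientation: [3.141, 0.0, 1.442]
ft_force: [-0.5, -4.1, 3.3]
grip_width: 0.999
grip_force: 2.5
t: 18.1
tcp_pos: [0.5086, 0.1243, -0.0074]
orientation: [3.141, 0.0, 1.442]
ft_force: [-0.4, -5.9, 3.5]
grip_width: 1.002
grip_force: 2.4
wrist board (array([515. , 183.1,  95.9, 160.4,  82.5]), np.float64(0.0153), np.int32(75838))
tray (array([541.5, 212. ,  18.8,   2.3,  61.2]), np.float64(0.0453), np.int32(703))
[ 0.50857806  0.12428337 -0.0074085 ] [3.14123677e+00 1.44369360e-05 1.44184608e+00] [-1.33933278 -4.6579539   2.92411835]
scene board (array([522.6, 213.6, 162.3, 162.1,  82.6]), np.float64(0.0152), np.int32(1765))
tray (array([549.3, 425. , 260.4, 364.5,  82.6]), np.float64(0.0429), np.int32(1196))
top board (array([523.4, 245.4, 103.5, 157.5,  82.3]), np.float64(0.016), np.int32(798))
tray (array([546.8, 424.2, 263.7, 361.3,  82.7]), np.float64(0.0443), np.int32(662))
scene 0.44 board far 0.3578 tray near 0.3644
scene 0.47 board far 0.3577 tray near 0.3644
scene 0.5 board far 0.357 tray near 0.3644
tray b ctr 0.4891268684078099
top 0.44 board far 0.3602 tray near 0.36
top 0.47 board far 0.3602 tray near 0.3603
top 0.5 board far 0.3604 tray near 0.3598
tray b ctr 0.4891268684078099
```

```bash
python3 -m handwheel '[0,0.7,0,0,0, 0,0.7,0,0,0]';python3 -m handwheel '[0,0.7,0,0,0, 0,0.7,0,0,0]'; python3 - <<'E'
from mm import *
F=np.mean([ (look('wrist'),state()['ft_force'])[1] for _ in range(4)],0);print(F)
meas('wrist');meas('scene')
p,d,c=look('scene');u,v=pix([.53,.29,.02],c);cv2.imwrite('pics/gap.png',cv2.resize(p[v-45:v+45,u-60:u+60,::-1],(800,600),interpolation=cv2.INTER_CUBIC))
E
```

```text
t: 18.6
tcp_pos: [0.5086, 0.1249, -0.0074]
orientation: [3.141, 0.0, 1.442]
ft_force: [-1.0, -4.7, 3.7]
grip_width: 0.999
grip_force: 2.7
t: 18.85
tcp_pos: [0.5087, 0.1256, -0.0074]
orientation: [3.141, 0.0, 1.442]
ft_force: [-0.0, -4.0, 3.3]
grip_width: 1.003
grip_force: 2.7
[-0.66663167 -5.48991685  3.8910118 ]
wrist board (array([515.1, 184.3,  96.3, 160.7,  82.7]), np.float64(0.0153), np.int32(75836))
glass (511.0960388183594, 151.0057373046875)
tray (array([541.7, 213.3,  18.9,   2.3,  60.9]), np.float64(0.0451), np.int32(705))
scene board (array([522.6, 215.2, 161.8, 161.9,  82.6]), np.float64(0.0152), np.int32(1771))
glass (522.736572265625, 177.21176147460938)
tray (array([549.1, 425.1, 260.6, 365.6,  82.6]), np.float64(0.0429), np.int32(1193))
```

View pics/gap.png

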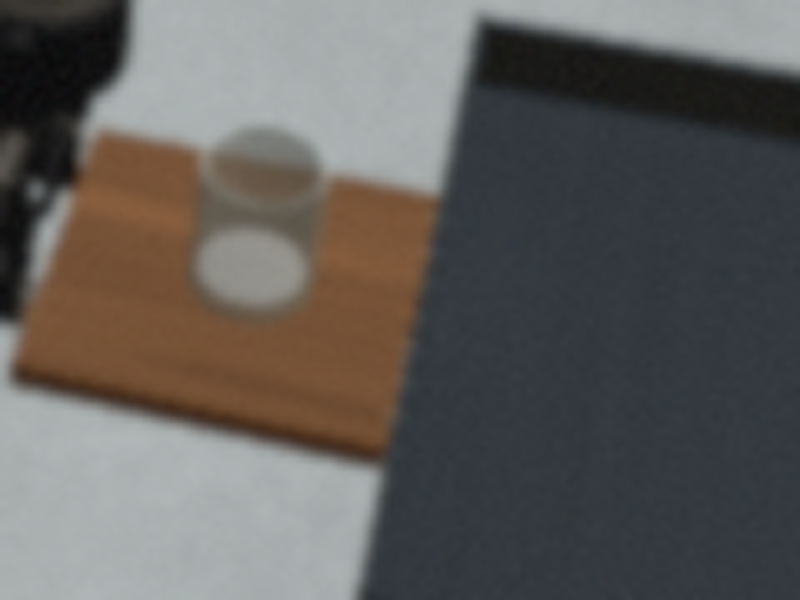

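The glass at (250,220) stands on the board, whose far edge meets the tray rim line from (440,195) to (385,455). The rim hides any remaining gap, so I'll finish by force in half-millimetre steps.

```bash
cat > f.py <<'E'
from h import *
F=np.mean([(look('wrist'),state()['ft_force'])[1] for _ in range(6)],0);print('F',F.round(2))
E
for i in 1; do python3 -m handwheel '[0,0.5,0,0,0, 0,0.5,0,0,0]'|grep tcp_pos; python3 f.py; python3 -m handwheel '[0,0.5,0,0,0, 0,0.5,0,0,0]'|grep tcp_pos; python3 f.py; done
```

```text
tcp_pos: [0.5087, 0.1259, -0.0074]
F [-1.05 -6.53  3.86]
tcp_pos: [0.5087, 0.1259, -0.0075]
F [-0.87 -8.52  4.54]
```

The force climbs while the TCP stands still, so the board is against the tray. Backing off and rising.

```bash
python3 -m handwheel '[0,-1,0,0,0, 0,-5,0,0,0, 0,-15,0,0,0, 0,-30,0,0,0, 0,-45,0,-10,0, 0,-55,0,-50,0, 0,-65,0,-100,0, 0,-90,0,-150,0, 0,-130,0,-190,0, 0,-180,0,-210,0, 0,-230,0,-210,0, 0,-230,0,-210,0]'; python3 -m handwheel '[0,0,60,0,0, 0,0,120,0,0, 0,0,160,0,0, 0,0,160,0,0]'; python3 mm.py; python3 - <<'E'
from mm import *
p,d,c=look('top')
for n in ['lidded_jar','bottle','brush_pot']:print(n,[np.round(r['location'],3) for r in spot_in(n,'top')[:1]])
u,v=pix([.53,.28,.02],c);cv2.imwrite('pics/fin.png',cv2.resize(p[v-60:v+60,u-80:u+80,::-1],(800,600),interpolation=cv2.INTER_CUBIC))
E
```

```text
t: 21.8
tcp_pos: [0.4785, -0.1046, 0.2036]
orientation: [3.14, 0.001, 1.436]
ft_force: [0.8, 1.0, -0.5]
grip_width: 1.0
grip_force: 0.0
t: 22.3
tcp_pos: [0.6392, -0.1216, 0.2015]
orientation: [-3.14, -0.001, 1.443]
ft_force: [-0.5, -0.4, -0.7]
grip_width: 1.003
grip_force: 0.0
wrist board None
tray None
[ 0.63789175 -0.12139522  0.20161147] [-3.13964909e+00 -6.01325519e-04  1.44255867e+00] [ 0.2153681   0.64853641 -0.55016871]
scene board (array([522.9, 216.5, 159.6, 162.7,  82.6]), np.float64(0.0151), np.int32(1757))
glass (523.8593139648438, 224.81309509277344)
tray (array([548.8, 425. , 260.2, 364.7,  82.7]), np.float64(0.0428), np.int32(1200))
top board (array([519.8, 217. , 159.7, 158.3,  82.5]), np.float64(0.0163), np.int32(1658))
glass (519.7061157226562, 223.14796447753906)
tray (array([546.5, 424.1, 262.7, 360.8,  82.8]), np.float64(0.0443), np.int32(664))
scene 0.44 board far 0.3594 tray near 0.3642
scene 0.47 board far 0.3594 tray near 0.364
scene 0.5 board far 0.3586 tray near 0.3636
tray b ctr 0.4891268684078099
top 0.44 board far 0.3594 tray near 0.3596
top 0.47 board far 0.3603 tray near 0.36
top 0.5 board far 0.3602 tray near 0.3604
tray b ctr 0.4891268684078099
lidded_jar []
bottle [array([ 0.537, -0.306,  0.1  ])]
brush_pot [array([ 0.773, -0.01 ,  0.065])]
```

View pics/fin.png

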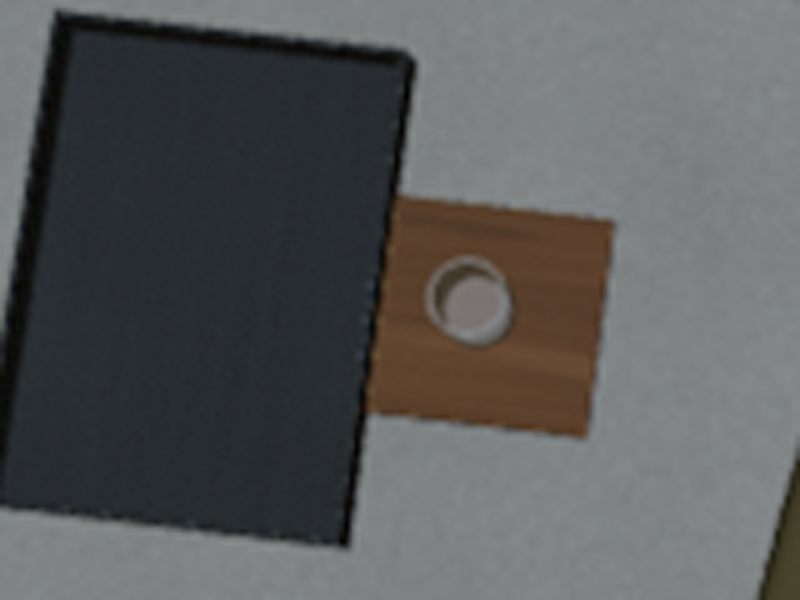

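The board's edge lies flush along the tray's side, from (398,200) to (370,412), and centred on it; the glass stands upright at (470,300). The tray hasn't moved.

```bash
python3 -c "
from rig import *
print(sign_off())"
```

```text
the job is handed in; nothing more can be done
None
```

I handed the job in at about 23 s: the glass stands upright on the middle-sized board, and the board was slid flush against the middle of the left tray's long side with no measurable tray movement (grip on the glass stayed near 22 N). In the final top view the bottle and brush pot had not moved, but the network did not report the lidded jar, so I did not re-check it; the arm never went down near it.

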